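# Draw the brush out of the brush box

## Task

Lift the loose cover slat off the opening of the brush box and stack it squarely, edges flush, on the matching slat that lies on the table beside the box. Then take hold of the paint brush in the box, which is longer than the opening, tilt it and draw it out end first without forcing it against the box; finish while still holding it in the gripper, still and with all of it at least 5 cm above the top of the box. Leave the tin, the tape roll and the packet where they are.

Things in the scene. Friction and masses are not known exactly. Their poses are not given: they have to be found in the camera images.
- brush_box: Plywood box fixed to the table, 166 (x) x 316 (y, long side) x 56 mm high. Origin: centre of its underside, on the table; z up. Walls 8, floor 5 mm thick: inside 150 x 300. Two fixed pale metal end covers, 5 mm thick, tops flush with the walls (z 51 to 56), close the top beyond y = -77.5 and +77.5: the opening is 150 (x) x 155 (y) mm, centred on the origin.
- slat_box: Loose light-wood cover slat, 180 (x) x 46 (y) x 12 mm (z), 0.08 kg, lying flat across the box opening on the tops of the two side walls (its underside 56 mm above the table). Origin: centre of its underside; x is its long axis, about parallel to the box's x; z up.
- slat_table: Identical loose slat, 180 (x) x 46 (y) x 12 mm (z), lying flat on the table to the left (+y) of the box. Origin: centre of its underside; x is its long axis.
- brush: Flat paint brush, red handle, 50 x 215 x 14 mm, about 0.06 kg, flat on the box floor along the box's y, ends under the covers. Origin: centre of its underside; +y to the handle end, towards the box's +y. Bristles y -108 to -33 (50 wide, z 0 to 14); ferrule and handle root -32 to +11 (42 wide, z 2 to 13), best grip; handle +11 to +108 (20 wide or less, z 2 to 13).
- handle_end (a point): Point in the tip of the brush handle, 106 mm from the brush's origin along its +y, 7 mm above its underside.
- bristle_end (a point): Point in the tip of the bristles, 106 mm from the brush's origin along its -y, 7 mm above its underside.
- ink_tin: Bystander: closed round ink tin, 72 mm across, 74 mm high, standing right of the box. Origin: centre of its underside.
- tape_roll: Bystander: roll of clear tape lying flat, 90 mm across, 48 mm high, right of the box, nearer the robot than the tin. Origin: centre of its underside.
- packet: Bystander: small pale carton, 55 x 100 x 38 mm, left of the slat on the table. Origin: centre of its underside.

How it is judged:
By the outcome, as a careful person would: the job done as asked, in the order asked, and still so for the second after the job is handed in, while the arm keeps its last pose, push and grip.
It also fails if it takes over 45 s, if anything falls off the work surface, if the arm or the gripper's body presses on something with over 40 N, if the wrist force passes 120 N, or if a joint passes its speed limit or range.

## Robot

A 6-joint arm with a two-finger parallel gripper is mounted at the origin on a cart in front of the work surface, level with it; the furniture and walls round the work are solid. World frame = base frame: x ahead of the robot, y to its left, z up, the work surface at z = 0. Lengths are in m, angles in rad, forces in N, time in s.
With the tool pointing down it reaches from about 0.35 to 0.85 m from the base axis. Payload 8.1 kg.
Tool frame: the origin (TCP) lies on the centre line of the jaws, within the pads' length; the fingertips stand 17 mm ahead of it and the grasp point (between the pads) lies 2 mm behind it; z points along the fingers, y is the line along which they close (so a half turn about z gives the same grasp; the last joint's range is limited). The gripper opens to 93 mm and grips with 3 to 60 N. Pads are 15 mm wide; open, the fingers measure 128 mm over their backs; the gripper's body (75 mm by 188 mm) begins 65 mm behind the grasp point.
Start: joints at [1.131, 0.13, 1.488, -0, 1.523, -0.085], TCP at [0.208, 0.563, 0.236] pointing down, gripper open.
Joint ranges: [-2.96, 2.96], [-0.89, 2.26], [0.02, 2.5], [-1.34, 4.48], [0, 2.73], [-2.66, 2.66]. Speed limits (rad/s): [2.39, 2.39, 2.79, 3.14, 3.14, 3.14].

## Interface

Orientations are given as a rotation vector (axis times angle).
In Python, from plant import robot, optics, close_job, models gives the robot as it stands.
- The arm moves only by the shell command python3 -m inch 'ROWS' [OPENING] [FORCE]. ROWS is a JSON object of lists of equal length, an entry for each row: "travel": the shift along the tool's x, y, z in m, a list of three; "spin": the turn about the tool's z in rad. In form: {"travel": [[x, y, z], ...], "spin": [spin, ...]}. A call has 1 to 10 rows; each row is the pose to reach, as a shift and turn from the pose commanded when the call began, along the tool's axes at that moment; what a row does not reach only later rows make up. A row lasts 1/12 s, in which the tool goes at most 41.7 mm and 7.16 degrees, less where a joint would pass 70% of its speed; a pose out of reach is approached as far as the arm can. A call with a gripper value outside its range is refused whole. OPENING is the closure, from 0 (fully open) to 1 (shut), set as the call begins (- or left out, the last holds). The fingers move at their own pace and stop on an object; FORCE is the grip in N (left out, the last holds). Time passes only in rows, so rows that repeat a pose let the fingers close. It gives the time, the measured TCP pose, the force, the opening and the grip force at its end, in the units of the state.
- robot.read_state(): the state, without advancing time (a new reading comes with each control period).
- optics.read_camera(name): name is "side" or "top"; returns (picture, depth): 400x640x3 uint8, red, green, blue; 400x640 float32, m along the optical axis (not along the pixel's ray), 0 where there is no reading.
- optics.camera_info(name): a dict with "camera_matrix" (3x3 intrinsics, pixels), "dist" ([k1, k2, p1, p2, k3] as OpenCV has them; the pictures are not rectified), "view" (4x4, takes a point from world to camera coordinates). Camera axes: x right, y down, z forward; pixel columns grow to the right and rows downward; lengths in m; the calibration is good to about 2 mm. A picture is of the moment at which its call begins. camera_info takes no time and is no camera call.
- close_job(): hands the job in; it is judged then, once.
Trained networks look in the newest picture that a camera, given by its name, has taken for a name from the list of things; names that differ only in an ending like _2 or _b are one class to them, and where a whole thing is asked for, a point or a joint stands for the part that bears it (a point fixed in the world has none). Each returns a list of dicts, best first, with "p" (0 to 1); they miss things now and then, are a little off and sometimes report something else, mostly with a low value. They report only what shows in the picture. A call takes as long as a camera call.
- models.look_for(camera, name): "centre" ([x, y, z] in m, in world coordinates, good to about 4 mm: the middle of the surface that is visible of it).
- models.masks_of(camera, name): "region" (400x640 bool, what is visible of it).
The state is a dict: "t": time; "q": joint angles; "dq": joint speeds; "joint_torque": joint torques, N m; "tool_pos": TCP position; "orientation": TCP orientation; "force": force on the tool from outside, world axes, zero at the start; "wrist_torque": the same for the moment, N m; "opening": finger opening in m; "gripper_force": force on a finger pad.
Only numpy, scipy, OpenCV 4.12 (cv2) and the standard library are available. Lean on these libraries where they do the work, as an engineer would, in place of code of your own. Each camera call takes 0.05 s, during which the arm holds its last target. There are 200 camera calls.

## Working session

There is one attempt and no reset: what is moved stays moved. The work goes in short steps, Python scripts to look and compute and a shell command to move; the robot and the scene stay as the last step left them, time stands still between calls to the robot, and variables do not carry over. Pictures are saved under pics/ and viewed, at most 10 in all, crops included, and the job is handed in when it is done.

```bash
ls; mkdir -p pics; cat > h.py <<'E'
import numpy as np,cv2
from scipy.spatial.transform import Rotation as R
from plant import robot,optics,models,close_job
def pts(cam,depth,mask):
    i=optics.camera_info(cam);K=np.array(i["camera_matrix"],float);V=np.array(i["view"],float)
    v,u=np.nonzero(mask&(depth>0));d=depth[v,u]
    n=cv2.undistortPoints(np.stack([u,v],1).astype(float)[:,None],K,np.array(i["dist"],float))[:,0]
    c=np.c_[n*d[:,None],d]
    return (c-V[:3,3])@V[:3,:3]
def proj(cam,P):
    i=optics.camera_info(cam);V=np.array(i["view"],float)
    return cv2.projectPoints(np.array(P,float).reshape(-1,1,3),cv2.Rodrigues(V[:3,:3])[0],V[:3,3],np.array(i["camera_matrix"],float),np.array(i["dist"],float))[0][:,0]
def rect(p,dz=0.004):
    z=np.median(p[:,2]);q=p[abs(p[:,2]-z)<dz]
    r=cv2.minAreaRect((q[:,:2]*1000).astype(np.float32))
    return z,r,len(q)
E
python3 - <<'E'
from h import *
np.set_printoptions(precision=4,suppress=True)
s=robot.read_state();print(s)
for c in("top","side"):
    im,d=optics.read_camera(c);cv2.imwrite(f"pics/{c}0.png",im[...,::-1])
    i=optics.camera_info(c);V=np.array(i["view"]);print(c,-V[:3,:3].T@V[:3,3],V[2,:3])
    for n in["brush_box","slat_box","slat_table","brush","handle_end","bristle_end","ink_tin","tape_roll","packet"]:
        for m in models.masks_of(c,n)[:3]:
            p=pts(c,d,m["region"])
            if len(p)>20:
                z,r,k=rect(p);print(n,round(m["p"],2),"n",k,len(p),"z %.4f"%z,np.round(np.array(r[0]),1),np.round(np.array(r[1]),1),round(r[2],1))
E
```

```text
pics
{'t': 0.0, 'q': array([ 1.1306,  0.1311,  1.4893, -0.    ,  1.523 , -0.0854]), 'dq': array([-0.0016,  0.0012, -0.001 , -0.0008,  0.0004,  0.0008]), 'joint_torque': array([ -0.0004, -55.9841, -49.1753,   0.0767,   0.0359,  -0.0002]), 'tool_pos': array([0.2082, 0.5622, 0.2346]), 'orientation': array([-0.5543, -3.0919,  0.0027]), 'force': array([-0.3263,  0.8296, -0.7396]), 'wrist_torque': array([-0.0479,  0.0307,  0.0233]), 'gripper_force': 0.0, 'opening': 0.09297880130173254}
top [0.2763 0.0382 1.5433] [ 0.1713 -0.0131 -0.9851]
brush_box 0.73 n 1705 3602 z 0.0538 [489.1 -38.2] [166.2 316.2] 9.8
brush_box 0.52 n 216 339 z 0.0181 [486.6 -42.4] [ 53.2 156. ] 2.9
slat_box 0.98 n 564 786 z 0.0677 [487.7 -40. ] [180.   45.9] 7.5
slat_table 0.83 n 516 676 z 0.0124 [469.2 289.2] [179.4  46.8] 4.6
brush 0.86 n 209 311 z 0.0181 [487.7 -44.3] [ 53.1 152. ] 1.6
handle_end 0.55 n 206 314 z 0.0184 [481.9 -44.7] [ 50.1 154.6] 6.9
handle_end 0.48 n 1683 3551 z 0.0539 [489.  -38.1] [166. 316.] 9.9
bristle_end 0.75 n 184 252 z 0.0186 [479.9 -44.2] [ 44.5 153.8] 9.1
ink_tin 0.7 n 241 501 z 0.0692 [
[... 164 characters left out ...]
e [0.4717 1.5156 0.6584] [ 0.0389 -0.9292 -0.3675]
brush_box 0.71 n 168 2343 z 0.0445 [486.9 -25.3] [166.  300.7] 10.3
slat_box 0.77 n 311 495 z 0.0632 [487.1 -38.2] [178.7  58.2] 7.1
slat_box 0.55 n 33 398 z 0.0426 [ 620.6 -348.5] [67.9 39.8] 1.8
slat_table 0.67 n 588 757 z 0.0087 [468.4 293. ] [178.   55.7] 3.3
brush 0.58 n 87 108 z 0.0157 [489.1 -89.2] [47.8 67.5] 12.4
handle_end 0.64 n 93 104 z 0.0156 [487.7 -89.6] [50.1 68. ] 10.9
bristle_end 0.41 n 84 93 z 0.0156 [491.5 -83.1] [55.2 57.5] 79.1
bristle_end 0.27 n 549 652 z 0.0090 [468.9 293. ] [177.   55.6] 3.4
ink_tin 0.55 n 32 394 z 0.0429 [ 620.6 -348.5] [67.9 39.8] 1.8
tape_roll 0.8 n 75 303 z 0.0319 [ 467.2 -350.4] [90.3 91.8] 34.2
```

```bash
cat >> h.py <<'E'
def go(target,yaw_y):
    "shift in tool axes and spin so that TCP=target, tool y axis heading yaw_y deg (mod 180)"
    s=robot.read_state();r=R.from_rotvec(s["orientation"]);M=r.as_matrix()
    tr=M.T@(np.array(target)-s["tool_pos"])
    cur=np.degrees(np.arctan2(M[1,1],M[0,1]));d=(yaw_y-cur+90)%180-90
    print("t %.2f"%s["t"],"travel mm",np.round(tr*1000,1),"spin",round(-np.radians(d),3),"cur",np.round(s["tool_pos"],4),"yaw",round(cur,1),"tilt",round(np.degrees(np.arccos(-M[2,2])),2),"F",np.round(s["force"],1),"open",round(s["opening"],4),"q6",round(s["q"][5],2))
def see(cam,name,n=3):
    out=[]
    for _ in range(n):
        im,d=optics.read_camera(cam)
        m=models.masks_of(cam,name)
        if m:
            z,r,k=rect(pts(cam,d,m[0]["region"]));out.append([*r[0],*r[1],r[2],z*1000,k,m[0]["p"]])
    return np.round(out,2)
E
python3 - <<'E'
from h import *
im=cv2.imread("pics/top0.png");c=(im)
a=proj("top",[[.39,-.45,0],[.39,.5,0],[.75,-.45,0],[.75,.5,0]]);print(a)
x0,y0=np.maximum(a.min(0).astype(int)-5,0);x1,y1=a.max(0).astype(int)+5
cv2.imwrite("pics/crop0.png",cv2.resize(c[y0:y1,x0:x1],None,fx=2.3,fy=2.3,interpolation=cv2.INTER_CUBIC));print(x0,y0,x1,y1)
np.set_printoptions(suppress=True)
print(see("top","slat_table",3));print(see("top","slat_box",3))
go([.4877,-.040,.150],97.5)
E
```

```text
[[455.85392932 251.31008089]
 [181.27042281 243.71511976]
 [453.35476642 151.27787128]
 [189.35925049 143.21540011]]
176 138 460 256
[[470.63 288.55 174.75  45.17   3.42  12.1  467.     0.63]
 [469.13 289.82 178.46  46.27   4.67  12.06 516.     0.75]
 [469.61 289.4  179.35  46.37   4.73  12.43 518.     0.64]]
[[486.81 -39.89 177.62  45.28   7.92  68.04 520.     0.69]
 [487.4  -40.09 179.13  45.55   7.74  68.06 550.     0.91]
 [488.6  -39.7  177.5   46.17   8.02  67.93 558.     0.68]]
t 1.60 travel mm [-471.2 -468.1   85.6] spin -0.486 cur [0.2084 0.5627 0.2357] yaw 69.7 tilt 0.0 F [ 0.1 -0.2  0.2] open 0.0931 q6 -0.09
```

View pics/crop0.png

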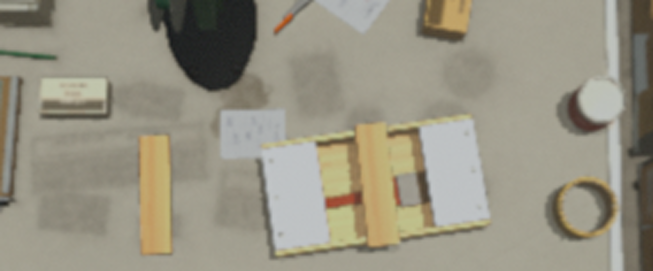

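```bash
python3 -m inch '{"travel": [[-0.028,-0.028,0],[-0.056,-0.056,0],[-0.084,-0.084,0],[-0.112,-0.112,0.0],[-0.14,-0.14,0.0],[-0.168,-0.168,0.01],[-0.196,-0.196,0.02],[-0.224,-0.224,0.03],[-0.252,-0.252,0.04],[-0.28,-0.28,0.05]], "spin": [-0.1,-0.2,-0.3,-0.4,-0.486,-0.486,-0.486,-0.486,-0.486,-0.486]}' 0 10; python3 -c "
from h import *
go([.4877,-.040,.110],97.8)"
```

```text
t: 2.43
tool_pos: [0.3742, 0.2011, 0.1856]
orientation: [-0.206, 3.134, 0.001]
force: [0.0, 0.3, 0.0]
opening: 0.0931
gripper_force: 0.0
t 2.43 travel mm [ -80.8 -253.9   75.6] spin -0.005 cur [0.3742 0.2011 0.1856] yaw 97.5 tilt 0.07 F [0.  0.3 0. ] open 0.0931 q6 -1.33
```

```bash
python3 -m inch '{"travel": [[-0.012,-0.036,0.01],[-0.024,-0.072,0.02],[-0.036,-0.108,0.03],[-0.048,-0.144,0.04],[-0.06,-0.18,0.05],[-0.072,-0.216,0.06],[-0.081,-0.245,0.07],[-0.081,-0.254,0.075],[-0.081,-0.254,0.0755],[-0.081,-0.254,0.0755]], "spin": [-0.005,-0.005,-0.005,-0.005,-0.005,-0.005,-0.005,-0.005,-0.005,-0.005]}'; python3 -c "
from h import *
go([.4877,-.040,.075],97.8)"
```

```text
t: 3.27
tool_pos: [0.4866, -0.0381, 0.1098]
orientation: [0.212, -3.133, -0.001]
force: [-0.1, -1.0, 0.1]
opening: 0.0929
gripper_force: 0.0
t 3.27 travel mm [-0.9 -2.1 34.8] spin -0.001 cur [ 0.4866 -0.0381  0.1098] yaw 97.7 tilt 0.09 F [-0.1 -1.   0.1] open 0.0929 q6 -1.89
```

```bash
python3 -m inch '{"travel": [[-0.001,-0.001,0.018],[-0.001,-0.001,0.033],[-0.001,-0.001,0.035],[-0.001,-0.001,0.035]], "spin": [0,0,0,0]}'; python3 -m inch '{"travel": [[0,0,0],[0,0,0],[0,0,0],[0,0,0],[0,0,0],[0,0,0]], "spin": [0,0,0,0,0,0]}' 0.8 15
```

```text
t: 3.6
tool_pos: [0.4873, -0.0377, 0.0748]
orientation: [0.216, -3.132, -0.001]
force: [0.1, -0.5, 0.1]
opening: 0.0932
gripper_force: 0.0
t: 4.1
tool_pos: [0.4886, -0.0393, 0.0755]
orientation: [-0.214, 3.134, -0.0]
force: [0.4, -0.2, 0.6]
opening: 0.0577
gripper_force: 0.0
```

```bash
python3 -m inch '{"travel": [[0,0,0],[0,0,-0.02],[0,0,-0.045],[0,0,-0.07],[0,0,-0.07],[0,0,-0.07]], "spin": [0,0,0,0,0,0]}'; python3 - <<'E'
from h import *
np.set_printoptions(suppress=True)
print(see("top","slat_box",3));print(see("side","slat_box",2))
go([.4877,-.040,.075],97.8)
E
```

```text
t: 4.6
tool_pos: [0.4898, -0.0396, 0.1469]
orientation: [-0.213, 3.131, -0.001]
force: [-0.7, 0.9, -0.2]
opening: 0.0199
gripper_force: 0.0
[[437.5  -42.81  81.31  45.27   7.84  67.89 247.     0.85]
 [436.04 -43.07  78.48  45.83   7.52  68.09 258.     0.8 ]
 [435.8  -42.93  78.71  46.01   7.65  67.59 247.     0.84]]
[[485.54 -33.39 179.17  61.58   8.96  64.14 327.     0.89]
 [485.65 -31.79 177.19  57.78  11.02  64.2  327.     0.64]]
t 5.10 travel mm [ 0.5 -0.7 69.7] spin 0.0 cur [ 0.4881 -0.0392  0.1447] yaw 97.8 tilt 0.05 F [-0.2 -0.8 -0.3] open 0.0185 q6 -1.89
```

```bash
python3 -m inch '{"travel": [[0,0,0],[0,0,0],[0,0,0],[0,0,0],[0,0,0],[0,0,0],[0,0,0],[0,0,0],[0,0,0],[0,0,0]], "spin": [0,0,0,0,0,0,0,0,0,0]}' 0.05; python3 -m inch '{"travel": [[0,0,0],[0,0,0],[0,0,0.02],[0,0.0,0.05],[0,0,0.07],[0,0,0.07],[0,0,0.07]], "spin": [0,0,0,0,0,0,0]}';  python3 -m inch '{"travel": [[0,0,0],[0,0,0],[0,0,0],[0,0,0],[0,0,0],[0,0,0],[0,0,0],[0,0,0],[0,0,0],[0,0,0]], "spin": [0,0,0,0,0,0,0,0,0,0]}' 0.7 20
```

```text
t: 5.93
tool_pos: [0.4884, -0.0393, 0.1451]
orientation: [-0.214, 3.134, -0.0]
force: [-0.1, 0.5, 0.2]
opening: 0.0807
gripper_force: 0.0
t: 6.52
tool_pos: [0.4872, -0.0391, 0.0743]
orientation: [0.214, -3.131, -0.001]
force: [0.1, 0.6, -0.7]
opening: 0.0882
gripper_force: 0.0
t: 7.35
tool_pos: [0.4885, -0.0393, 0.0753]
orientation: [-0.214, 3.134, 0.0]
force: [-1.6, 0.2, 3.5]
opening: 0.0457
gripper_force: 20.0
```

```bash
python3 -m inch '{"travel": [[0,0,-0.02],[0,0,-0.045],[0,0,-0.07],[0,0,-0.07],[0,0,-0.07]], "spin": [0,0,0,0,0]}'; python3 -c "
from h import *
go([.4693,.2893,.100],94.7)"
```

```text
t: 7.77
tool_pos: [0.4895, -0.0395, 0.1465]
orientation: [-0.214, 3.131, -0.001]
force: [-0.1, 0.2, -1.7]
opening: 0.046
gripper_force: 20.0
t 7.77 travel mm [-24.5 328.6  46.2] spin 0.054 cur [ 0.4895 -0.0395  0.1465] yaw 97.8 tilt 0.18 F [-0.1  0.2 -1.7] open 0.046 q6 -1.89
```

```bash
python3 -m inch '{"travel": [[-0.003,0.036,0.005],[-0.006,0.072,0.01],[-0.009,0.108,0.015],[-0.012,0.144,0.02],[-0.016,0.18,0.03],[-0.02,0.216,0.04],[-0.024,0.25,0.045],[-0.024,0.25,0.045],[-0.024,0.25,0.045]], "spin": [0.02,0.054,0.054,0.054,0.054,0.054,0.054,0.054,0.054]}'; python3 - <<'E'
from h import *
np.set_printoptions(suppress=True)
go([.4693,.2893,.100],94.7)
s=robot.read_state();M=R.from_rotvec(s["orientation"]).as_matrix();t=s["tool_pos"]
for c in("top","side"):
  im,d=optics.read_camera(c)
  cv2.imwrite(f"pics/{c}1.png",im[...,::-1])
  p=pts(c,d,np.ones_like(d,bool))
  l=(p-t)@M
  zt=l[(abs(l[:,0])>.055)&(abs(l[:,0])<.08)&(abs(l[:,1])<.018)&(l[:,2]>-.02)&(l[:,2]<.03)]
  z=np.median(zt[:,2]);print(c,"slat top in tool z",z,len(zt))
  q=l[(abs(l[:,0])>.045)&(abs(l[:,0])<.12)&(abs(l[:,1])<.05)&(abs(l[:,2]-z)<.004)]
  print(cv2.minAreaRect((q[:,:2]*1000).astype(np.float32)),len(q))
print(see("top","slat_table",4))
E
```

```text
t: 8.52
tool_pos: [0.4762, 0.2128, 0.0976]
orientation: [0.134, -3.135, 0.002]
force: [-0.6, -0.4, 0.0]
opening: 0.0453
gripper_force: 20.0
t 8.52 travel mm [ 0.3 76.8 -2.5] spin 0.004 cur [0.4762 0.2128 0.0976] yaw 94.9 tilt 0.24 F [-0.6 -0.4  0. ] open 0.0453 q6 -1.33
top slat top in tool z 0.007397217171654024 89
((68.51666259765625, 2.411773681640625), (46.62485885620117, 45.884315490722656), 88.19633483886719) 165
side slat top in tool z 0.009231075973338523 91
((1.8945846557617188, 2.794454574584961), (52.6456298828125, 179.16944885253906), 89.85775756835938) 238
[[420.32 285.19  80.3   44.34   3.83  12.54 199.     0.53]
 [420.76 282.61  83.59  41.6   12.69  12.07 198.     0.65]
 [420.63 284.6   81.12  44.45   5.73  12.17 211.     0.59]
 [420.58 284.85  81.37  44.49   4.66  11.87 219.     0.49]]
```

```bash
cat >> h.py <<'E'
def held(cams=("top","side"),n=3):
  s=robot.read_state();M=R.from_rotvec(s["orientation"]).as_matrix();t=s["tool_pos"]
  for c in cams:
   for _ in range(n):
    im,d=optics.read_camera(c)
    s=robot.read_state();M=R.from_rotvec(s["orientation"]).as_matrix();t=s["tool_pos"]
    p=pts(c,d,np.ones_like(d,bool));l=(p-t)@M
    out=[]
    for sg in(1,-1):
      zt=l[(sg*l[:,0]>.055)&(sg*l[:,0]<.08)&(abs(l[:,1])<.018)&(l[:,2]>-.02)&(l[:,2]<.03)]
      if len(zt)<15: continue
      z=np.median(zt[:,2])
      q=l[(sg*l[:,0]>.05)&(sg*l[:,0]<.12)&(abs(l[:,1])<.05)&(abs(l[:,2]-z)<.004)]
      r=cv2.minAreaRect((q[:,:2]*1000).astype(np.float32));x=sg*q[:,0]
      end=sg*np.percentile(x,98)*1000
      w=(M@np.array([sg*.09,0,z])+t)
      out.append((sg,"ztop %.1f"%((t+M@[0,0,z])[2]*1000),"end %.1f"%end,"ymid %.1f"%(1000*np.median(q[:,1])),"rect",np.round(r[0],1),np.round(r[1],1),round(r[2],1)))
    print(c,out)
E
python3 -m inch '{"travel": [[0,0.03,0.01],[-0.001,0.06,0.02],[-0.0015,0.0755,0.03],[-0.0015,0.0755,0.042],[-0.0015,0.0755,0.042],[-0.0015,0.0755,0.042],[-0.0015,0.0755,0.042]], "spin": [0,0.004,0.004,0.004,0.004,0.004,0.004]}'; python3 - <<'E'
from h import *
np.set_printoptions(suppress=True)
held()
go([.4711,.2885,.031],94.7)
print(see("top","slat_box",2))
im,d=optics.read_camera("side");a=proj("side",[[.47,.29,.03]])[0].astype(int);print(a)
cv2.imwrite("pics/s2.png",cv2.resize(im[max(0,a[1]-75):a[1]+75,a[0]-100:a[0]+100,::-1],None,fx=4,fy=4,interpolation=cv2.INTER_CUBIC))
E
```

```text
t: 9.6
tool_pos: [0.4738, 0.2861, 0.0584]
orientation: [-0.122, 3.139, -0.0]
force: [-0.9, 0.8, -1.0]
opening: 0.0457
gripper_force: 20.0
top [(1, 'ztop 51.5', 'end 91.0', 'ymid 0.5', 'rect', array([71.2,  1.3]), array([45. , 41.5]), 87.0)]
top [(1, 'ztop 51.8', 'end 90.3', 'ymid -1.2', 'rect', array([70. ,  0.7]), array([40.1, 44.5]), 2.6)]
top [(1, 'ztop 51.6', 'end 89.9', 'ymid 2.3', 'rect', array([70.6,  2. ]), array([40.5, 47. ]), 0.4)]
side [(1, 'ztop 49.1', 'end 90.6', 'ymid 6.1', 'rect', array([71.2,  5.5]), array([41. , 51.2]), 0.1), (-1, 'ztop 49.1', 'end -85.7', 'ymid 5.8', 'rect', array([-67.8,   2. ]), array([35.3, 51.3]), 1.0)]
side [(1, 'ztop 49.4', 'end 90.7', 'ymid 6.8', 'rect', array([70.4,  2.6]), array([41.3, 49.1]), 1.1), (-1, 'ztop 49.2', 'end -85.7', 'ymid 6.6', 'rect', array([-67.9,   2.6]), array([35.5, 50.3]), 0.7)]
side [(1, 'ztop 49.0', 'end 90.8', 'ymid 7.1', 'rect', array([71.6,  1.5]), array([42.1, 51.5]), 1.4), (-1, 'ztop 48.9', 'end -85.9', 'ymid 6.0', 'rect', array([-68. ,   1.6]), array([35.5, 54.5]), 1.0)]
t 9.90 travel mm [ 2.8  1.9 27.7] spin -0.004 cur [0.474  0.2868 0.0587] yaw 94.4 tilt 0.05 F [ 0.2 -0.1 -1.8] open 0.0455 q6 -1.2
[[416.84 284.42  70.39  46.88   3.66  51.67 214.     0.88]
 [468.78 289.86 174.01  46.25   5.32  51.09 217.     0.51]]
[342 247]
```

View pics/s2.png

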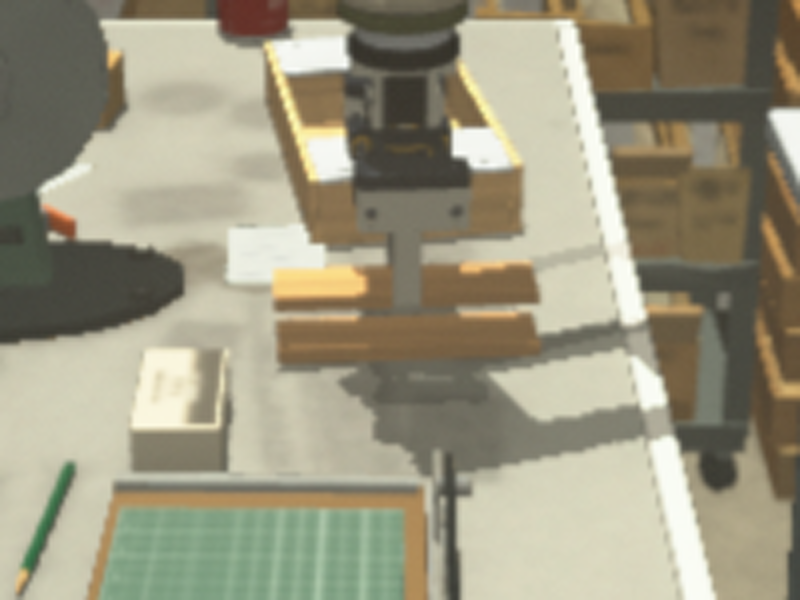

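```bash
python3 -m inch '{"travel": [[0.0025,0.0015,0.0],[0.0025,0.0015,0.01],[0.0025,0.0015,0.02],[0.0025,0.0015,0.025],[0.0025,0.0015,0.0275],[0.0025,0.0015,0.0275],[0.0025,0.0015,0.0275]], "spin": [-0.004,-0.004,-0.004,-0.004,-0.004,-0.004,-0.004]}'; python3 - <<'E'
from h import *
np.set_printoptions(suppress=True)
held(n=2)
go([.4711,.2885,.031],94.7)
im,d=optics.read_camera("side");a=proj("side",[[.47,.29,.03]])[0].astype(int)
cv2.imwrite("pics/s3.png",cv2.resize(im[a[1]-40:a[1]+40,a[0]-55:a[0]+55,::-1],None,fx=7,fy=7,interpolation=cv2.INTER_CUBIC))
E
```

```text
t: 10.73
tool_pos: [0.4704, 0.2881, 0.0303]
orientation: [0.129, -3.138, 0.001]
force: [-3.9, -1.1, 6.8]
opening: 0.046
gripper_force: 20.0
top [(1, 'ztop 24.2', 'end 90.0', 'ymid 4.4', 'rect', array([70.3,  3.4]), array([40.4, 45. ]), 1.5)]
top [(1, 'ztop 23.7', 'end 90.3', 'ymid 1.9', 'rect', array([70.3,  2.1]), array([45., 40.]), 84.6)]
side [(1, 'ztop 21.5', 'end 91.6', 'ymid 6.3', 'rect', array([71.4,  3.7]), array([49.2, 42.5]), 89.8), (-1, 'ztop 21.1', 'end -86.7', 'ymid 5.5', 'rect', array([-69.1,   2.1]), array([36.2, 50.7]), 1.4)]
side [(1, 'ztop 21.8', 'end 91.4', 'ymid 5.7', 'rect', array([72.2,  3.7]), array([43.6, 49.1]), 6.9), (-1, 'ztop 21.6', 'end -86.7', 'ymid 5.3', 'rect', array([-69.6,   5. ]), array([36.1, 49.1]), 2.6)]
t 10.93 travel mm [-0.7  0.4 -0.7] spin 0.0 cur [0.4704 0.2881 0.0303] yaw 94.7 tilt 0.08 F [-4.3 -2.2  6.9] open 0.0457 q6 -1.2
```

View pics/s3.png

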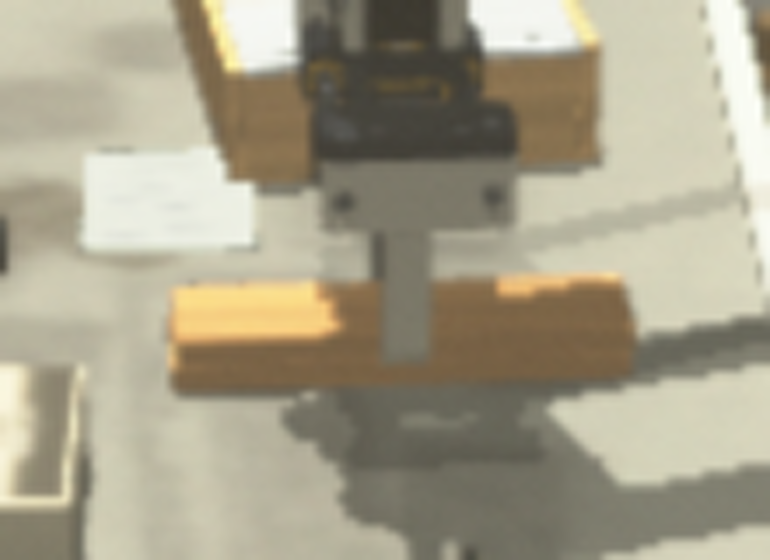

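```bash
python3 -m inch '{"travel": [[0,0,0],[0,0,0],[0,0,0],[0,0,0],[0,0,0],[0,0,0.005],[0,0,0.009],[0,0,0.009]], "spin": [0,0,0,0,0,0,0,0]}' 0.25 ; python3 -m inch '{"travel": [[0,0,0],[0,0,0],[0,0,0],[0,0,0],[0,0,0],[0,0,0]], "spin": [0,0,0,0,0,0]}' 0.7 15;  python3 -m inch '{"travel": [[0,0,0],[0,0,0],[0,0,0],[0,0,0],[0,0,0],[0,0,-0.03],[0,0,-0.07],[0,0,-0.11],[0,0,-0.15],[0,0,-0.15]], "spin": [0,0,0,0,0,0,0,0,0,0]}' 0.15; python3 - <<'E'
from h import *
np.set_printoptions(suppress=True)
go([.50,-.04,.15],9.8)
print(see("top","brush",2));print(see("side","brush",2))
for c in("top","side"):print(c,[(np.round(m["centre"],3),m["p"]) for n in("brush","handle_end","bristle_end") for m in models.look_for(c,n)[:1]])
E
```

```text
t: 11.65
tool_pos: [0.4701, 0.288, 0.0203]
orientation: [0.129, -3.137, 0.001]
force: [-0.7, 0.4, -0.2]
opening: 0.0697
gripper_force: 0.0
t: 12.15
tool_pos: [0.4711, 0.2884, 0.0218]
orientation: [-0.129, 3.139, 0.0]
force: [0.2, -0.3, 0.0]
opening: 0.046
gripper_force: 15.0
t: 12.98
tool_pos: [0.4753, 0.2906, 0.1817]
orientation: [-0.129, 3.126, 0.009]
force: [1.0, 0.5, 1.4]
opening: 0.0791
gripper_force: 0.0
t 12.98 travel mm [   2.9 -331.6   29.9] spin 1.482 cur [0.4753 0.2906 0.1817] yaw 94.7 tilt 0.8 F [1.  0.5 1.4] open 0.0791 q6 -1.2
[[483.26 -43.86  48.73 152.71   4.43  18.64 272.     0.71]
 [479.52 -42.24  49.4  157.66   9.57  18.09 295.     0.75]]
[[ 619.81 -343.93   67.35   36.33    3.26   43.6    35.      0.55]
 [ 497.94  -99.99   32.43  102.99    7.56   14.9    82.      0.56]]
top [(array([ 0.476, -0.076,  0.021]), 0.63), (array([ 0.478, -0.078,  0.019]), 0.94), (array([ 0.48 , -0.074,  0.015]), 0.56)]
side [(array([ 0.502, -0.091,  0.023]), 0.4), (array([ 0.5  , -0.095,  0.016]), 0.64)]
```

```bash
python3 - <<'E'
from h import *
np.set_printoptions(suppress=True,precision=1)
a=np.radians(9.8);c0=np.array([.4891,-.0382]);ux=np.array([np.cos(a),np.sin(a)]);uy=np.array([-np.sin(a),np.cos(a)])
for c in("top","side"):
    im,d=optics.read_camera(c)
    p=pts(c,d,np.ones_like(d,bool));col=im[d>0].astype(int)
    l=np.c_[(p[:,:2]-c0)@ux,(p[:,:2]-c0)@uy,p[:,2]]*1000
    ins=(abs(l[:,0])<68)&(abs(l[:,1])<76)
    up=ins&(l[:,2]>11 if c=="top" else l[:,2]>9.5)&(l[:,2]<28)
    print(c,"floor z",np.median(l[ins&~up&(l[:,2]<12)][:,2]))
    for y in range(-75,76,10):
        b=up&(abs(l[:,1]-y)<5)
        if b.sum()>1:print(y,b.sum(),"x %.1f"%np.median(l[b,0]),"w %.1f %.1f"%(l[b,0].min(),l[b,0].max()),"z %.1f"%np.median(l[b,2]),np.median(col[b],axis=0))
    A=proj(c,[[*c0,.03]])[0].astype(int);w,h=(60,45)
    cv2.imwrite(f"pics/b_{c}.png",cv2.resize(im[A[1]-h:A[1]+h,A[0]-w:A[0]+w,::-1],None,fx=6,fy=6,interpolation=cv2.INTER_CUBIC))
E
python3 -c "
import cv2,numpy as np
a=cv2.imread('pics/b_top.png')
cv2.imwrite('pics/b.png',a)"
```

```text
top floor z 4.8859856625765135
-75 26 x -10.1 w -31.6 14.3 z 16.0 [82.5 71.5 56. ]
-65 43 x -10.0 w -60.4 62.2 z 18.1 [145. 138. 117.]
-55 45 x -12.6 w -67.4 63.6 z 19.2 [158. 155. 144.]
-45 45 x -9.8 w -58.0 65.7 z 19.4 [158. 155. 143.]
-35 45 x -12.5 w -67.9 59.9 z 16.9 [151. 124. 108.]
-25 34 x -11.2 w -44.3 29.5 z 18.2 [157.  80.  57.]
-15 25 x -13.6 w -36.0 1.9 z 16.4 [157.  79.  57.]
-5 23 x -13.4 w -48.8 6.8 z 17.8 [158.  81.  57.]
5 19 x -12.7 w -44.0 -2.4 z 18.3 [160.  81.  57.]
15 22 x -9.5 w -67.8 56.0 z 13.8 [163. 110.  75.]
25 21 x -14.5 w -59.0 43.4 z 16.2 [160.  96.  67.]
35 18 x -14.6 w -43.2 62.5 z 16.1 [159.5  88.5  61. ]
45 15 x -13.8 w -20.7 3.4 z 15.4 [160.  88.  61.]
55 19 x -13.7 w -65.2 11.8 z 14.5 [160.  85.  60.]
65 15 x -14.5 w -56.5 -5.0 z 18.6 [160.  83.  57.]
75 11 x -14.0 w -55.2 -6.3 z 16.3 [157. 122.  90.]
side floor z 3.0840713326595632
-75 8 x -6.7 w -15.7 9.7 z 14.8 [102.  92.  76.]
-65 7 x 7.2 w -14.1 14.0 z 14.6 [134. 112.  92.]
-55 9 x -2.4 w -13.2 12.7 z 16.1 [185. 181. 165.]
-45 13 x -3.0 w -17.9 14.2 z 16.3 [190. 183. 166.]
-35 15 x 1.3 w -16.6 11.8 z 13.9 [177. 123. 109.]
-25 7 x 3.5 w -4.4 6.6 z 15.1 [178. 104.  80.]
-15 5 x -1.6 w -13.4 3.7 z 16.1 [199. 137. 121.]
```

View pics/b.png

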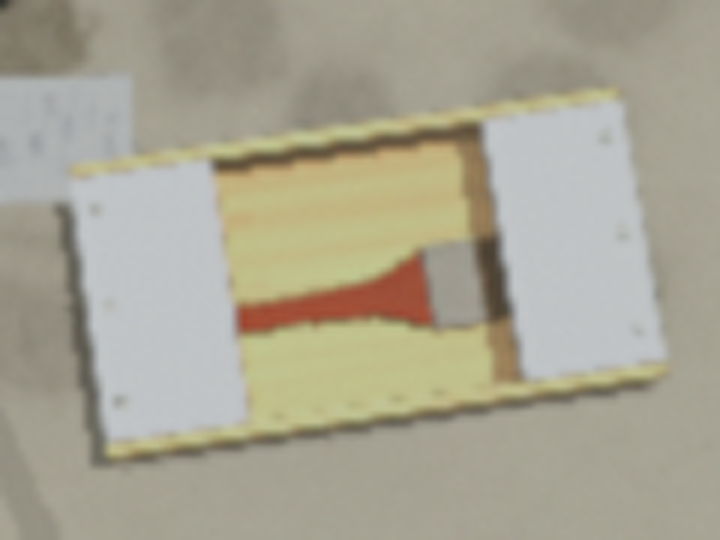

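```bash
python3 -c "
from h import *
go([.4776,-.0452,.120],11.8)"; python3 -m inch '{"travel": [[0,-0.04,0],[0,-0.08,0.0],[0,-0.12,0.0],[0,-0.16,0.0],[0,-0.2,0.0],[0,-0.24,0.0],[0,-0.28,0.01],[0,-0.31,0.02],[0,-0.33,0.03],[0,-0.335,0.04]], "spin": [0.12,0.24,0.36,0.48,0.6,0.72,0.84,0.96,1.08,1.2]}' 0.35 4; python3 -c "
from h import *
go([.4776,-.0452,.100],11.8)"
```

```text
t 13.78 travel mm [  20.7 -333.    51.6] spin 1.447 cur [0.4709 0.2884 0.1716] yaw 94.7 tilt 0.0 F [-0.2 -0.2 -0.2] open 0.079 q6 -1.2
t: 14.62
tool_pos: [0.4987, -0.049, 0.1316]
orientation: [1.677, 2.655, -0.001]
force: [0.8, -0.0, 0.0]
opening: 0.0604
gripper_force: 0.0
t 14.62 travel mm [ 12.5 -17.4  31.6] spin 0.238 cur [ 0.4987 -0.049   0.1316] yaw 25.4 tilt 0.09 F [ 0.8 -0.   0. ] open 0.0604 q6 -0.64
```

```bash
python3 -m inch '{"travel": [[0.006,-0.009,0.01],[0.0125,-0.0175,0.02],[0.0125,-0.0175,0.032],[0.0125,-0.0175,0.032],[0.0125,-0.0175,0.032]], "spin": [0.12,0.238,0.238,0.238,0.238]}'; python3 -c "
from h import *
go([.4776,-.0452,.025],11.8)"
```

```text
t: 15.03
tool_pos: [0.4771, -0.0418, 0.0992]
orientation: [-1.965, -2.451, 0.001]
force: [0.7, 0.7, 0.3]
opening: 0.0604
gripper_force: 0.0
t 15.03 travel mm [-3.5 -0.2 74.2] spin 0.013 cur [ 0.4771 -0.0418  0.0992] yaw 12.6 tilt 0.05 F [0.7 0.7 0.3] open 0.0604 q6 -0.41
```

```bash
python3 -m inch '{"travel": [[-0.002,0,0.02],[-0.002,0,0.045],[-0.002,0,0.065],[-0.002,0,0.0742],[-0.002,0,0.0742],[-0.002,0,0.0742]], "spin": [0.013,0.013,0.013,0.013,0.013,0.013]}';python3 -m inch '{"travel": [[0,0,0],[0,0,0],[0,0,0],[0,0,0],[0,0,0],[0,0,0],[0,0,0],[0,0,0],[0,0,0]], "spin": [0,0,0,0,0,0,0,0,0]}' 0.95 4; python3 -c "
from h import *
go([.4776,-.0452,.025],11.8)"
```

```text
t: 15.53
tool_pos: [0.4782, -0.0439, 0.0261]
orientation: [1.984, 2.436, 0.0]
force: [0.3, 0.8, 0.0]
opening: 0.0601
gripper_force: 0.0
t: 16.28
tool_pos: [0.4778, -0.0439, 0.0256]
orientation: [1.986, 2.434, 0.0]
force: [1.0, -0.1, 0.9]
opening: 0.0279
gripper_force: 3.9
t 16.28 travel mm [-1.2 -0.5  0.6] spin -0.004 cur [ 0.4778 -0.0439  0.0256] yaw 11.6 tilt 0.02 F [ 1.  -0.1  0.9] open 0.0279 q6 -0.4
```

```bash
python3 -m inch '{"travel": [[-0.003,0,0],[-0.007,0,0],[-0.01,0,0],[-0.01,0,0],[-0.01,0,0]], "spin": [0,0,0,0,0]}'; python3 - <<'E'
from h import *
im,d=optics.read_camera("top");A=proj("top",[[.489,-.038,.03]])[0].astype(int);w,h=(60,45)
cv2.imwrite("pics/b2.png",cv2.resize(im[A[1]-h:A[1]+h,A[0]-w:A[0]+w,::-1],None,fx=6,fy=6,interpolation=cv2.INTER_CUBIC))
go([.4776,-.0452,.025],11.8)
E
```

```text
t: 16.7
tool_pos: [0.4799, -0.0544, 0.0256]
orientation: [1.986, 2.433, -0.0]
force: [-0.1, -1.4, 2.1]
opening: 0.0277
gripper_force: 3.7
t 16.75 travel mm [ 9.3 -0.4  0.5] spin -0.004 cur [ 0.4798 -0.0543  0.0255] yaw 11.6 tilt 0.04 F [-0.6 -0.9  2.4] open 0.0276 q6 -0.42
```

View pics/b2.png

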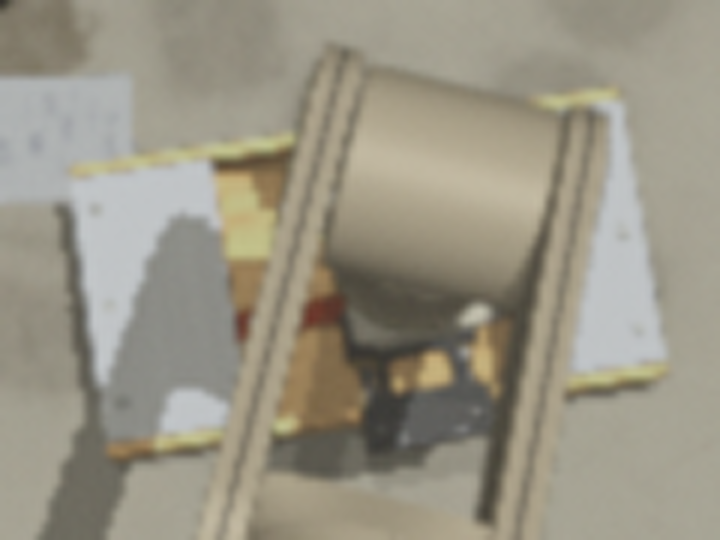

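```bash
python3 -m inch '{"travel": [[-0.004,0,0],[-0.008,0,0],[-0.012,0,0],[-0.015,0,0],[-0.015,0,0]], "spin": [0,0,0,0,0]}'; python3 - <<'E'
from h import *
im,d=optics.read_camera("top");A=proj("top",[[.489,-.038,.03]])[0].astype(int);w,h=(60,45)
cv2.imwrite("pics/b3.png",cv2.resize(im[A[1]-h:A[1]+h,A[0]-w:A[0]+w,::-1],None,fx=6,fy=6,interpolation=cv2.INTER_CUBIC))
go([.4776,-.0452,.025],11.8)
E
```

```text
t: 17.17
tool_pos: [0.4828, -0.0691, 0.0255]
orientation: [1.986, 2.433, -0.0]
force: [0.5, -0.9, 3.5]
opening: 0.0283
gripper_force: 3.8
t 17.22 travel mm [24.4 -0.4  0.5] spin -0.004 cur [ 0.4828 -0.0691  0.0255] yaw 11.5 tilt 0.04 F [-0.5 -0.7  2.6] open 0.028 q6 -0.45
```

View pics/b3.png

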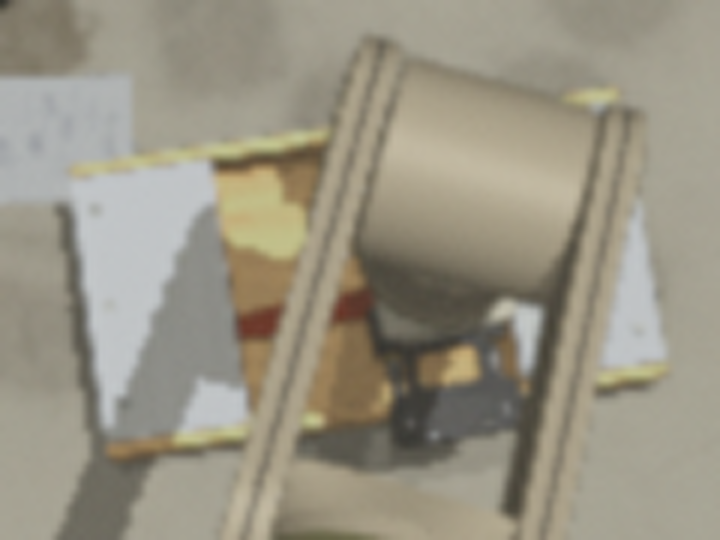

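```bash
cat >> h.py <<'E'
a_=np.radians(9.8);C0=np.array([.4891,-.0382]);UX=np.array([np.cos(a_),np.sin(a_)]);UY=np.array([-np.sin(a_),np.cos(a_)])
def red(cam="top",lo=20):
    im,d=optics.read_camera(cam);p=pts(cam,d,np.ones_like(d,bool));c=im[d>0].astype(int)
    l=np.c_[(p[:,:2]-C0)@UX,(p[:,:2]-C0)@UY,p[:,2]]*1000
    m=(c[:,0]>1.7*c[:,1])&(c[:,0]>50)&(abs(l[:,0])<80)&(l[:,1]<140)&(l[:,1]>-150)&(l[:,2]<250)
    q=l[m]
    print(cam,m.sum(),"red y",np.round(np.percentile(q[:,1],[2,50,98]),1) if m.sum() else "","z at y-bins",[(y,round(float(np.median(q[abs(q[:,1]-y)<6][:,2])),1)) for y in range(-60,130,12) if (abs(q[:,1]-y)<6).sum()>2])
E
python3 -m inch '{"travel": [[-0.003,0,0],[-0.006,0,0],[-0.006,0,0]], "spin": [0,0,0]}'; python3 -c "
from h import *
red();red('side');go([.4776,-.0452,.025],11.8)"
```

```text
t: 17.47
tool_pos: [0.484, -0.0747, 0.0255]
orientation: [1.986, 2.434, -0.0]
force: [0.2, 0.9, 4.6]
opening: 0.0279
gripper_force: 4.0
top 15 red y [ 6.6 55.4 66.2] z at y-bins [(12, 20.0), (60, 14.4)]
side 17 red y [-57.7 -53.  -33.4] z at y-bins [(-60, 15.3), (-48, 14.6), (-36, 16.9)]
t 17.57 travel mm [30.1 -0.3  0.5] spin -0.004 cur [ 0.484  -0.0746  0.0255] yaw 11.6 tilt 0.03 F [ 0.2 -0.3  3.7] open 0.0277 q6 -0.46
```

```bash
cat >> h.py <<'E'
def prof(ys=range(44,92,4)):
    "colour along brush axis (box frame, z 18 mm), top camera"
    im,d=optics.read_camera("top")
    for y in ys:
        b=C0+UX*(-.0120-y*3.5e-5)+UY*y*1e-3
        u,v=proj("top",[[*b,.018]])[0];print(y,cv2.getRectSubPix(im,(1,1),(float(u),float(v)))[0,0],end=" ")
    print()
E
python3 -c "
from h import *
prof()"; python3 -m inch '{"travel": [[-0.003,0,-0.001],[-0.004,0,-0.001],[-0.004,0,-0.001]], "spin": [0,0,0]}'; python3 -c "
from h import *
prof();go([.4776,-.0452,.025],11.8)"
```

```text
44 [131 107  88] 48 [111  67  52] 52 [108  58  44] 56 [109  61  46] 60 [110  64  48] 64 [111  65  49] 68 [114  70  51] 72 [123  87  63] 76 [125 109  90] 80 [135 134 126] 84 [139 139 134] 88 [140 140 135] 
t: 17.87
tool_pos: [0.4843, -0.0784, 0.0261]
orientation: [-1.986, -2.434, 0.001]
force: [0.8, 0.4, -1.5]
opening: 0.0279
gripper_force: 3.8
44 [110  66  51] 48 [109  61  47] 52 [107  60  46] 56 [108  63  48] 60 [112  68  51] 64 [114  72  54] 68 [123  89  64] 72 [142 115  81] 76 [134 119  95] 80 [136 134 127] 84 [140 140 134] 88 [139 139 133] 
t 17.92 travel mm [33.8  0.1  1.1] spin -0.004 cur [ 0.4843 -0.0783  0.0261] yaw 11.6 tilt 0.04 F [0.7 0.3 0. ] open 0.0274 q6 -0.47
```

```bash
cat >> h.py <<'E'
def tilt():
    im,d=optics.read_camera("top");p=pts("top",d,np.ones_like(d,bool));c=im[d>0].astype(int)
    l=np.c_[(p[:,:2]-C0)@UX,(p[:,:2]-C0)@UY,p[:,2]]*1000
    s=robot.read_state();g=(s["tool_pos"][:2]-C0)@UY*1000;z=s["tool_pos"][2]*1000
    m=(c[:,0]>1.55*c[:,1])&(c[:,0]>45)&(abs(l[:,0]+14)<25)&(l[:,1]>g+15)&(l[:,1]<150)&(l[:,2]>8)&(l[:,2]<z+120)
    q=l[m];print("G y %.1f z %.1f"%(g,z),"n",len(q))
    for y in range(int(g)+20,int(g)+120,10):
        b=abs(q[:,1]-y)<5
        if b.sum()>1: print((y,int(b.sum()),"dy",round(y-g),"dz %.1f"%(np.median(q[b,2])-z-2)),end=" ")
    print()
E
python3 -m inch '{"travel": [[0,0,-0.004],[0,0,-0.008],[0,0,-0.012],[0,0,-0.015],[0,0,-0.015],[0,0,-0.015]], "spin": [0,0,0,0,0,0]}' - 3; python3 -c "
from h import *
tilt();prof(range(44,92,4));go([.4776,-.0452,.025],11.8)"
```

```text
t: 18.42
tool_pos: [0.485, -0.0782, 0.0419]
orientation: [1.986, 2.434, 0.001]
force: [-0.4, -0.1, -0.6]
opening: 0.0279
gripper_force: 2.9
G y -38.7 z 41.6 n 34
(-8, 2, 'dy', 31, 'dz -6.6') (2, 9, 'dy', 41, 'dz -1.4') (42, 5, 'dy', 81, 'dz 3.6') (52, 12, 'dy', 91, 'dz 5.0') (62, 6, 'dy', 101, 'dz 6.4') 
44 [109  66  52] 48 [108  59  45] 52 [109  60  46] 56 [110  61  47] 60 [109  61  46] 64 [111  70  53] 68 [136 107  76] 72 [152 126  88] 76 [136 119  97] 80 [136 134 126] 84 [140 141 135] 88 [138 139 133] 
t 18.52 travel mm [33.7 -0.2 16.4] spin -0.004 cur [ 0.4846 -0.0781  0.0414] yaw 11.6 tilt 0.0 F [-0.1  0.5  0. ] open 0.0275 q6 -0.47
```

```bash
python3 -m inch '{"travel": [[0,0,-0.004],[0,0,-0.008],[0,0,-0.012],[0,0,-0.016],[0,0,-0.02],[0,0,-0.02],[0,0,-0.02]], "spin": [0,0,0,0,0,0,0]}'; python3 -c "
from h import *
tilt();go([.4776,-.0452,.025],11.8)"
```

```text
t: 19.1
tool_pos: [0.485, -0.0783, 0.0619]
orientation: [1.986, 2.433, 0.001]
force: [-0.3, 0.3, -0.6]
opening: 0.0271
gripper_force: 2.9
G y -38.7 z 61.6 n 24
(2, 7, 'dy', 41, 'dz 6.8') (42, 6, 'dy', 81, 'dz 21.5') (52, 8, 'dy', 91, 'dz 27.0') (62, 2, 'dy', 101, 'dz 29.2') 
t 19.15 travel mm [33.7 -0.4 36.6] spin -0.004 cur [ 0.4847 -0.0782  0.0616] yaw 11.6 tilt 0.02 F [ 0.8 -0.2 -0.8] open 0.0276 q6 -0.47
```

```bash
python3 -m inch '{"travel": [[0.005,0,-0.001],[0.013,0,-0.004],[0.022,0,-0.007],[0.031,0,-0.010],[0.040,0,-0.014],[0.049,0,-0.018],[0.058,0,-0.022],[0.065,0,-0.026],[0.07,0,-0.03],[0.07,0,-0.03]], "spin": [0,0,0,0,0,0,0,0,0,0]}' - 4; python3 - <<'E'
from h import *
tilt();go([.4776,-.0452,.025],11.8)
im,d=optics.read_camera("side");A=proj("side",[[.485,-.01,.09]])[0].astype(int);w,h=(80,60)
cv2.imwrite("pics/o1.png",cv2.resize(im[A[1]-h:A[1]+h,A[0]-w:A[0]+w,::-1],None,fx=5,fy=5,interpolation=cv2.INTER_CUBIC))
E
```

```text
t: 19.98
tool_pos: [0.4711, -0.0086, 0.0926]
orientation: [1.984, 2.434, 0.002]
force: [-0.4, -0.6, 0.0]
opening: 0.027
gripper_force: 3.8
G y 31.7 z 92.1 n 17
(71, 2, 'dy', 39, 'dz 32.1') (81, 12, 'dy', 49, 'dz 37.3') (91, 3, 'dy', 59, 'dz 45.1') 
t 20.03 travel mm [-36.6  -0.9  67.1] spin -0.003 cur [ 0.471  -0.0092  0.0921] yaw 11.6 tilt 0.07 F [-0.2 -0.5 -0.3] open 0.027 q6 -0.33
```

View pics/o1.png

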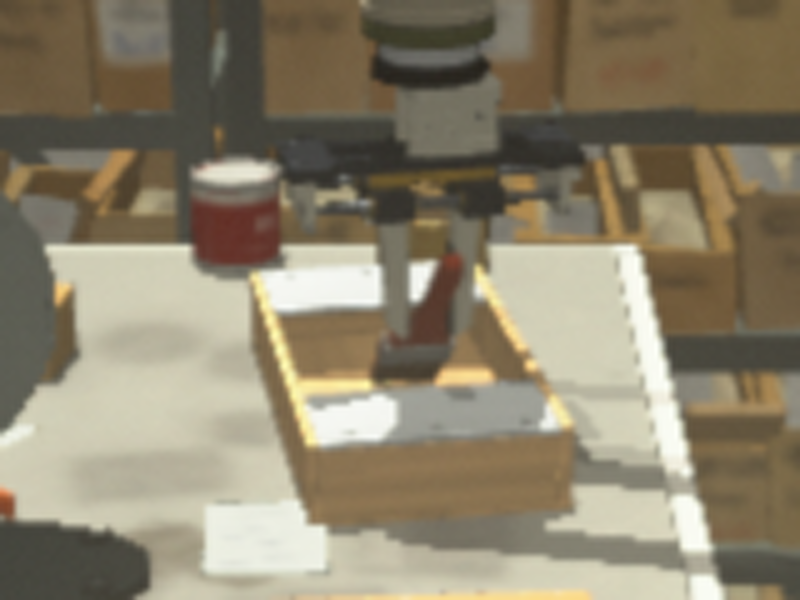

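```bash
python3 -m inch '{"travel": [[0,0,0],[0,0,0],[0,0,-0.005],[0,0,-0.015],[0,0,-0.03],[0,0,-0.05],[0,0,-0.07],[0,0,-0.09],[0,0,-0.105],[0,0,-0.115]], "spin": [0,0,0,0,0,0,0,0,0,0]}' - 12; python3 -m inch '{"travel": [[0,0,-0.015],[0,0,-0.03],[0,0,-0.045],[0,0,-0.06],[0,0,-0.065],[0,0,-0.07],[0,0,-0.07],[0,0,-0.07]], "spin": [0,0,0,0,0,0,0,0]}'; python3 - <<'E'
from h import *
go([.4776,-.0452,.025],11.8)
im,d=optics.read_camera("side");A=proj("side",[[.485,.05,.15]])[0].astype(int);w,h=(100,75)
cv2.imwrite("pics/o2.png",cv2.resize(im[A[1]-h:A[1]+h,A[0]-w:A[0]+w,::-1],None,fx=4,fy=4,interpolation=cv2.INTER_CUBIC))
p=pts("side",d,np.ones_like(d,bool));t=robot.read_state()["tool_pos"]
l=np.c_[(p[:,:2]-C0)@UX*1000,(p[:,:2]-C0)@UY*1000,p[:,2]*1000]
q=l[(abs(l[:,0]+12)<40)&(abs(l[:,1]+10)<130)&(l[:,2]>75)&(l[:,2]<t[2]*1000-20)]
print(len(q),"lowest",np.percentile(q[:,2],[0,2,10]) if len(q) else "")
for c in("top","side"):
  for n in("brush","slat_box","slat_table"):
    im,d=optics.read_camera(c)
    for m in models.masks_of(c,n)[:1]:
      p=pts(c,d,m["region"]);print(c,n,round(m["p"],2),np.round(np.percentile(p,[2,50,98],axis=0),3).tolist(),np.round(np.concatenate([np.ravel(v) for v in rect(p)[1]]),1))
E
```

```text
t: 20.92
tool_pos: [0.4716, -0.0099, 0.2095]
orientation: [1.985, 2.432, 0.003]
force: [-0.0, -0.6, -0.2]
opening: 0.0263
gripper_force: 11.5
t: 21.58
tool_pos: [0.4704, -0.0096, 0.2758]
orientation: [-1.986, -2.433, 0.001]
force: [-0.5, 0.3, -1.0]
opening: 0.0265
gripper_force: 11.5
t 21.58 travel mm [-3.640e+01  1.000e-01  2.508e+02] spin -0.004 cur [ 0.4704 -0.0096  0.2758] yaw 11.6 tilt 0.04 F [-0.5  0.3 -1. ] open 0.0265 q6 -0.33
194 lowest [189.81753999 191.97760687 196.58813332]
top brush 0.47 [[0.442, -0.082, 0.21], [0.463, -0.049, 0.299], [0.484, 0.044, 0.432]] [460.3  25.4   4.7  15.4  70. ]
top slat_box 0.94 [[0.383, 0.266, -0.0], [0.464, 0.291, 0.024], [0.552, 0.319, 0.031]] [467.5 289.5 177.3  45.3   3.4]
side brush 0.53 [[0.451, -0.649, 0.033], [0.469, -0.029, 0.241], [0.509, 0.068, 0.329]] [475.4 -31.5  45.3  18.4   3.5]
side slat_box 0.86 [[0.382, 0.266, 0.011], [0.467, 0.3, 0.021], [0.552, 0.319, 0.024]] [467.6 289.7 179.3  55.7   4.7]
side slat_table 0.76 [[0.39, 0.305, -0.001], [0.479, 0.313, 0.005], [0.551, 0.321, 0.01]] [469.2 312.2 169.1  11.3   4.6]
```

View pics/o2.png

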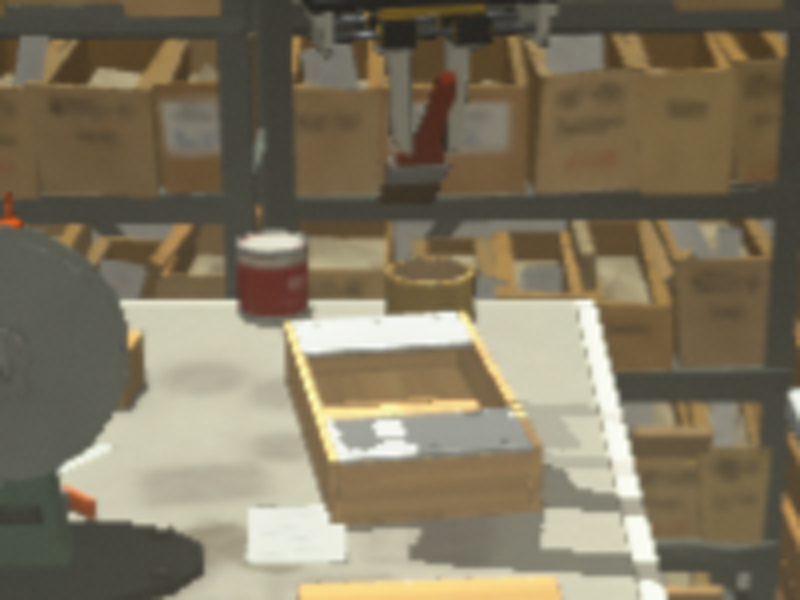

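```bash
python3 -m inch '{"travel": [[0,0,0],[0,0,0],[0,0,0],[0,0,0]], "spin": [0,0,0,0]}'; python3 - <<'E'
from h import *
np.set_printoptions(suppress=True)
print(see("top","slat_box",4))
im,d=optics.read_camera("side");A=proj("side",[[.47,.29,.015]])[0].astype(int);a=cv2.resize(im[A[1]-20:A[1]+20,A[0]-45:A[0]+45,::-1],None,fx=8,fy=8,interpolation=cv2.INTER_CUBIC)
im,d=optics.read_camera("top");A=proj("top",[[.47,.29,.015]])[0].astype(int);b=cv2.resize(im[A[1]-32:A[1]+32,A[0]-45:A[0]+45,::-1],None,fx=4,fy=4,interpolation=cv2.INTER_CUBIC)
o=np.zeros((320+256,720,3),np.uint8);o[:320]=a;o[320:,:360]=b;cv2.imwrite("pics/fin.png",o)
E
```

```text
t: 22.57
tool_pos: [0.4706, -0.0096, 0.2765]
orientation: [1.986, 2.434, -0.0]
force: [-0.4, 0.3, -1.2]
opening: 0.0262
gripper_force: 11.5
[[467.81 289.59 176.84  45.41   3.44  24.08 513.     0.71]
 [469.24 289.68 173.91  45.26   3.4   24.39 533.     0.81]
 [465.71 289.38 173.63  45.35   3.75  24.38 531.     0.76]
 [467.61 289.52 176.64  45.51   3.35  24.23 541.     0.83]]
```

View pics/fin.png

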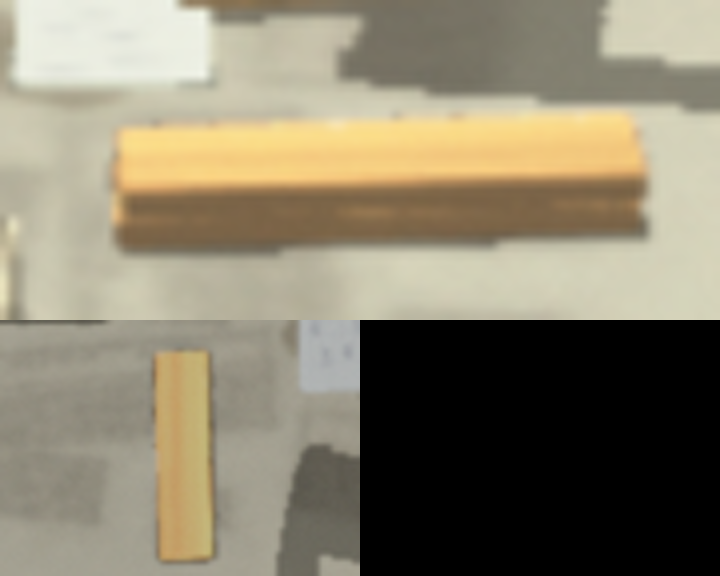

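The final view shows the two slats flush within about 1 mm, with their left edges at px 117 and 120 and their right edges at 646 and 648. The brush is held still, well above the box.

```bash
python3 -c "
from plant import close_job
print(close_job())"
```

```text
the job is handed in; nothing more can be done
None
```

Job handed in at about 23 s: the slat is stacked on its match with ends flush to about 1 mm (the first grasp was lifted too early and nudged the slat about 4 mm, then redone), and the brush came out handle first and is held still, its lowest visible point about 13 cm above the box top; the tin, tape roll and packet were not touched.

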